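# Lock the hold-down frame over the cap stand

### The job

Set the aluminium hold-down frame over the slotted cap stand, lowering it (not dropping it) until all four posts are fully home in the corner sockets. Then turn both red turnbuttons clockwise as far as they go, so that their noses lie over the ends of the frame. Keep all six purple caps in their slots and leave the dial indicator, the frosted preform and the yellow ring where they are.

Things in the scene. Friction and masses are not known exactly. Their poses are not given: they have to be found in the camera images.
- stand: Fixed beech cap stand: board 130 (x) x 280 (y) x 24 mm. Origin: centre of its underside on the table; z up, y along the board. In the middle a slotted cradle 48 x 139 mm holds six caps, tops 80 mm above the table. Steel pillars of 28 mm diameter at x = 0, y = +-116 mm carry the turnbuttons (left at +y, right at -y); only these rise above 80 mm.
- stand_socket (a point): Mouth of the stand's socket at its x = +42, y = +80 mm, in the board's top face 24 mm above the table. The four like sockets, at x = +-42, y = +-80 mm, are 18 x 18 mm square and 16 mm deep, mouths chamfered by 2 mm. Axes as the stand's.
- frame: Loose aluminium hold-down frame, about 0.45 kg, 100 (x) x 176 (y) mm, standing on its four posts. Origin: under its middle, level with the post feet; z up, y along the long side. Its rails and 24 mm wide middle bar lie 76 to 86 mm above the feet. Fits either way round; fully home, its origin lies 8 mm above the stand's origin, rails 84 to 94 mm above the table.
- frame_foot (a point): Foot of the frame's post at its x = +42, y = +80 mm. The four round posts, at x = +-42, y = +-80 mm, are 14 mm in diameter and 76 mm long below the rails, tapered to 9 mm over the lowest 5 mm. Axes as the frame's.
- frame_handle (a point): Centre of the frame's black handle bar: 76 mm long (the frame's y), 14 mm wide (x), 14 mm high, centre 121 mm above the post feet. 28 mm of free space between bar and middle bar below, except for 10 mm thick lugs near its ends. Axes as the frame's.
- button_left (a joint): Angle of the red turnbutton at the stand's +y end. 0 = closed, against its stop, nose towards the stand's middle, over the frame's end; grows counter-clockwise seen from above (closes clockwise). Starts at 1.3 to 1.55, upper stop 1.8. Light friction, about 0.05 N m, holds it where left. The nose passes 2 mm above the rails of a frame that is home; a frame not home blocks it.
- button_right (a joint): Angle of the like turnbutton at the stand's -y end: nose towards the stand's middle at 0, also closes clockwise seen from above; same stops, friction and starts.
- button_left_grip (a point): Point on the left turnbutton's vertical pivot axis, 126 mm above the table, inside its upright finger fin. x axis along the nose. Fin: 56 mm long (x, centred on the pivot), 12 mm thick (y), 104 to 136 mm above the table. Under it the flat bar, 16 mm wide, 96 to 104 mm above the table, reaches 62 mm from the pivot to the nose and 28 mm the other way.
- button_right_grip (a point): The same point on the right turnbutton, axes and sizes alike.
- dial_indicator: Chrome dial indicator lying on its back, 58 mm diameter, 23 mm thick, stem to its -y, 116 mm long over all. Origin: centre of its underside. Bystander.
- preform: Frosted preform tube standing neck down, 46 mm diameter at the flange, 106 mm tall. Origin: centre of its underside. Bystander.
- tamper_ring: Yellow nylon ring lying flat, 60 mm diameter, 14 mm high. Origin: centre of its underside. Bystander.
- cap0: Ribbed purple screw cap, 48 mm diameter, 16 mm thick, standing on edge in a slot of the stand (cap0 nearest the -y end, cap5 nearest the +y end). Origin: its centre.
- cap1: Ribbed purple screw cap, 48 mm diameter, 16 mm thick, standing on edge in a slot of the stand. Origin: its centre.
- cap2: Ribbed purple screw cap, 48 mm diameter, 16 mm thick, standing on edge in a slot of the stand. Origin: its centre.
- cap3: Ribbed purple screw cap, 48 mm diameter, 16 mm thick, standing on edge in a slot of the stand. Origin: its centre.
- cap4: Ribbed purple screw cap, 48 mm diameter, 16 mm thick, standing on edge in a slot of the stand. Origin: its centre.
- cap5: Ribbed purple screw cap, 48 mm diameter, 16 mm thick, standing on edge in a slot of the stand. Origin: its centre.

How it is judged:
By the outcome, as a careful person would: the job done as asked, in the order asked, and still so for the second after the job is handed in, with the robot touching nothing.
It also fails if it takes over 72 s, if anything falls off the work surface, if the arm or the gripper's body presses on something with over 40 N, if the wrist force passes 120 N, or if a joint passes its speed limit or range.

### The arm

A 6-joint arm with a two-finger parallel gripper is mounted at the origin on the work surface. World frame = base frame: x ahead of the robot, y to its left, z up, the work surface at z = 0. Lengths are in m, angles in rad, forces in N, time in s.
With the tool pointing down it reaches from about 0.25 to 0.775 m from the base axis. Payload 4 kg.
Tool frame: the origin (TCP) lies between the finger pads; the fingertips stand 22 mm ahead of it and the grasp point (between the pads) lies 3 mm ahead of it; z points along the fingers, y is the line along which they close (so a half turn about z gives the same grasp; the last joint's range is limited). The gripper opens to 85 mm and grips with 20 to 120 N. Pads are 22 mm wide; open, the fingers measure 114 mm over their backs; the gripper's body (76 mm by 85 mm) begins 54 mm behind the grasp point. The pads swing forward as they close: fully open they stand 13 mm farther back than shut.
Start: joints at [-1.376, 0.087, 1.371, -0, 1.684, -0.103], TCP at [0.161, -0.526, 0.216] pointing down, gripper open.
Joint ranges: [-3.1, 3.1], [-0.76, 2.03], [0.27, 2.55], [-1.08, 4.22], [0.17, 2.65], [-2.57, 2.57]. Speed limits (rad/s): [2.79, 2.79, 3.14, 3.14, 3.14, 3.14].

### API

Orientations are given as a rotation vector (axis times angle).
In Python, from workcell import env gives the robot as it stands.
- The arm moves only by the shell command python3 shift.py [FORCE], which reads ROWS from standard input. ROWS is a JSON list of rows, 1 to 12 of them, each an object with the fields dx, dy, dz (the shift in m), rz (a turn about the tool's z in rad), jaw (the finger opening in m); a field left out counts as zero (the opening has to be given); each row shifts and turns the commanded pose from where the row before left it, along the tool's axes as they then stand; what a row does not reach is not made up. A row lasts 1/12 s, in which the tool goes at most 0.0417 m and 0.125 rad, less where a joint would pass 70% of its speed; a pose out of reach is approached as far as the arm can. The fingers move at their own pace and stop on an object; FORCE is the grip in N (left out, the last holds). Time passes only in rows, so rows that do not move let the fingers close. It prints the time, the measured TCP pose, the force, the opening and the grip force at its end. Input that does not fit is refused with a message, and nothing moves.
- env.state(): the state, without advancing time (a new reading comes with each control period).
- env.capture(name): name is "side" or "top"; returns the picture (400x640x3 uint8, red, green, blue); there is no depth.
- env.calibration(name): a dict with "fx", "fy", "cx", "cy" (pixels), "dist_coeffs" ([k1, k2, p1, p2, k3] as OpenCV has them; the pictures are not rectified), "R" (3x3) and "t" (3): a world point X has camera coordinates R X + t. Camera axes: x right, y down, z forward; pixel columns grow to the right and rows downward; lengths in m; the calibration is good to about 2 mm. A picture is of the moment at which its call begins. calibration takes no time and is no camera call.
- env.sign_off(): hands the job in; it is judged then, once.
The state is a dict: "time_s": time; "qpos": joint angles; "qvel": joint speeds; "joint_efforts": joint torques, N m; "tool_pos": TCP position; "ee_rot": TCP orientation; "contact_force": force on the tool from outside, world axes, zero at the start; "wrist_torque": the same for the moment, N m; "opening": finger opening in m; "finger_force": force on a finger pad.
Only numpy, scipy, OpenCV 4.12 (cv2) and the standard library are available. Lean on these libraries where they do the work, as an engineer would, in place of code of your own. Each camera call takes 0.05 s, during which the arm holds its last target. There are 200 camera calls.

## Working session

There is one attempt and no reset: what is moved stays moved. The work goes in short steps, Python scripts to look and compute and a shell command to move; the robot and the scene stay as the last step left them, time stands still between calls to the robot, and variables do not carry over. Pictures are saved under pics/ and viewed, at most 10 in all, crops included, and the job is handed in when it is done.

```bash
ls; mkdir -p pics
python3 - <<'E'
from workcell import env
import cv2,json
for n in("top","side"):
    cv2.imwrite(f"pics/{n}0.png",env.capture(n)[:,:,::-1]); c=env.calibration(n); print(n,{k:(v.tolist() if hasattr(v,'tolist') else v) for k,v in c.items()})
s=env.state();print(s['time_s'],s['tool_pos'],s['ee_rot'],s['opening'])
E
```

```text
pics
shift.py
workcell.py
top {'fx': 420.01252448250483, 'fy': 420.01252448250483, 'cx': 324.02631873070226, 'cy': 193.6548316438037, 'dist_coeffs': [-0.05183567367708523, 0.0, 0.0, 0.0, 0.0], 'R': [[-0.021198855832245303, -0.9996140000824397, 0.017957153187188015], [-0.9953637750472271, 0.019416473989238285, -0.09420167653263088], [0.09381665009547538, -0.01987086754547183, -0.9953911717449846]], 't': [-0.00991889557216765, 0.6466645254760398, 0.8521952602543095]}
side {'fx': 378.8449024555031, 'fy': 378.8449024555031, 'cx': 324.8497734306189, 'cy': 206.23579799693206, 'dist_coeffs': [-0.049655550563482184, 0.0, 0.0, 0.0, 0.0], 'R': [[0.8765058802614728, -0.4809451387418284, 0.020717514031950223], [-0.30566237430107407, -0.5892753015758738, -0.7478804261974592], [0.37189777466891466, 0.6491890267659075, -0.6635100999404928]], 't': [-0.5767028566149752, 0.26871105505842846, 0.5569081406079073]}
0.1 [ 0.16126829 -0.52532572  0.21521125] [-3.10478319e+00 -4.65721039e-01  1.88821532e-04] 0.0855412312797151
```

View pics/top0.png

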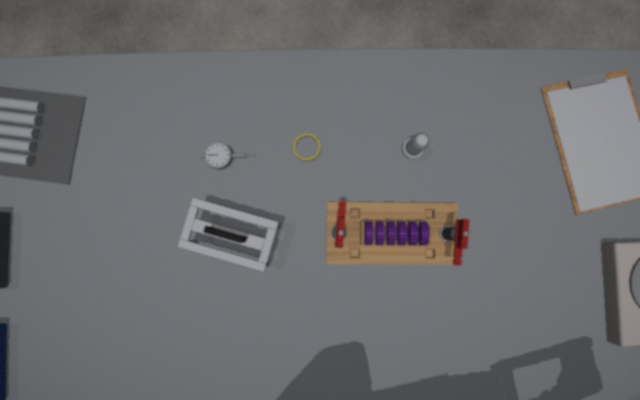

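View pics/side0.png

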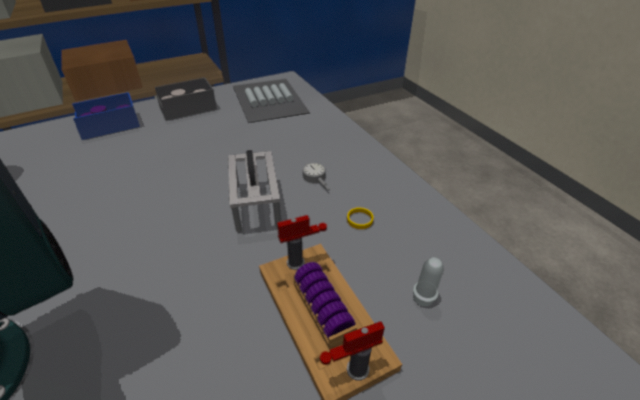

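The top view shows the frame around (229,235) and the stand around (393,233), with red buttons at (340,233) and (462,235). The preform, ring and dial are at rows 145–155. Next I need enlarged crops to pick features.

Run:
```python
import cv2
a=cv2.imread("pics/top0.png")
c=lambda x,y,w,h,k:cv2.resize(a[y:y+h,x:x+w],None,fx=k,fy=k,interpolation=cv2.INTER_CUBIC)
import numpy as np
cv2.imwrite("pics/crop_stand.png",c(320,195,160,80,5)); cv2.imwrite("pics/crop_frame.png",c(170,190,120,85,6))
```

```text
(no output)
```

View pics/crop_stand.png

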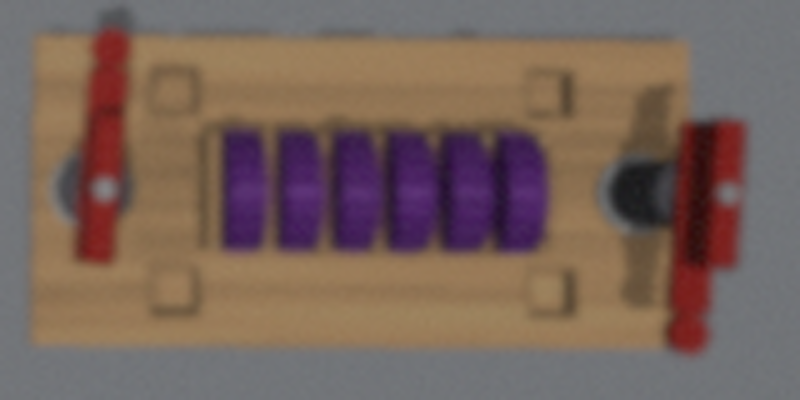

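View pics/crop_frame.png

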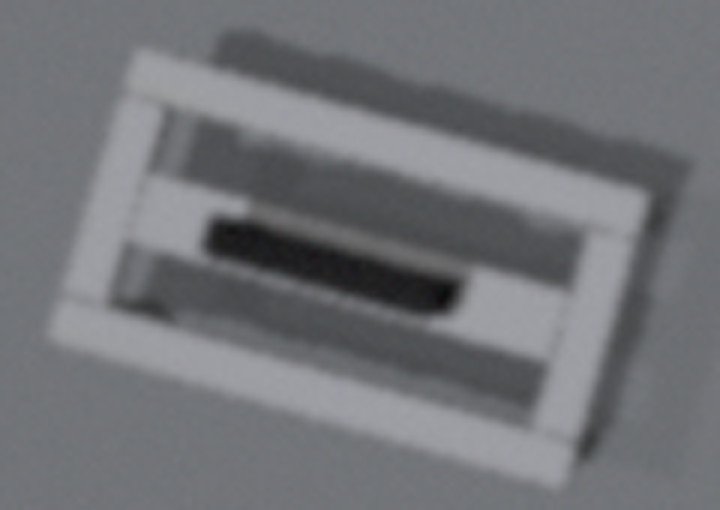

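The crops show the sockets at crop (174,91), (549,94), (174,290), (549,292), and the frame corners at (135,47), (652,190), (568,490), (48,342). I'll fit the poses from these.

```bash
cat > h.py <<'E'
import numpy as np,cv2
from scipy.optimize import least_squares
from scipy.spatial.transform import Rotation as Rn
from workcell import env
def proj(n,P):
    c=env.calibration(n);K=np.array([[c['fx'],0,c['cx']],[0,c['fy'],c['cy']],[0,0,1]])
    return cv2.projectPoints(np.array(P,float),cv2.Rodrigues(np.array(c['R']))[0],np.array(c['t']),K,np.array(c['dist_coeffs']))[0][:,0]
def crop(px,x,y,k): return (np.array(px,float)+.5)/k-.5+[x,y]
def place(p,M,z=0):
    c,s=np.cos(p[2]),np.sin(p[2]);M=np.array(M,float)
    return np.c_[p[0]+c*M[:,0]-s*M[:,1],p[1]+s*M[:,0]+c*M[:,1],M[:,2]+z]
def fit(n,px,M,p0,z=0):
    r=least_squares(lambda p:(proj(n,place(p,M,z))-px).ravel(),p0);return r.x,np.round(r.fun.reshape(-1,2),1).tolist()
E
python3 - <<'E'
from h import *
S=[[.042,.08,.024],[.042,-.08,.024],[-.042,.08,.024],[-.042,-.08,.024],[.065,.14,.024],[-.065,.14,.024],[.065,-.14,.024]]
ps=crop([[174,91],[549,94],[174,290],[549,292],[35,37],[34,345],[689,40]],320,195,5)
print(*fit("top",ps,S,[.45,-.1,0]))
ps4=fit("top",ps,S,[.45,-.1,0])[0]
F=[[.05,.088,.086],[.05,-.088,.086],[-.05,-.088,.086],[-.05,.088,.086]]
pf=crop([[135,47],[652,190],[568,490],[48,342]],170,190,6)
q,e=fit("top",pf,F,[.45,.2,-.2]);print(q,e)
H=place(q,[[0,.038,.128],[0,-.038,.128],[0,0,.121]]);print("handle px crop",((proj("top",H)-[170,190]+.5)*6-.5).round())
print("pivots crop",((proj("top",place(ps4,[[0,.116,.136],[0,-.116,.136]]))-[320,195]+.5)*5-.5).round(), place(ps4,[[0,.116,.126],[0,-.116,.126]]))
for nm,cx in(("L",[[104,188],[112,45]]),("R",[[727,192],[688,335]])):
    pv=place(ps4,[[0,.116 if nm=="L" else -.116,0]])[0]
    g=lambda a:(proj("top",[pv+[.056*np.cos(a[0]),.056*np.sin(a[0]),.104]])-crop([cx[1]],320,195,5)).ravel()
    r=least_squares(g,[0 if nm=="L" else 3.]);print(nm,"nose world yaw",r.x,r.fun)
# side overlay
a=env.capture("side")[:,:,::-1].copy()
for P,col in((place(ps4,S),(0,255,0)),(place(q,F),(0,255,255)),(H,(255,255,0)),(place(ps4,[[0,.116,.136],[0,-.116,.136]]),(255,255,255))):
    for u,v in proj("side",P): cv2.circle(a,(int(round(u*16)),int(round(v*16))),16,col,-1,shift=4)
cv2.imwrite("pics/side_ov.png",cv2.resize(a[120:400,200:450],None,fx=2.1,fy=2.1))
s=env.state();R=Rn.from_rotvec(s['ee_rot']).as_matrix();print(R.round(3).tolist(),s['tool_pos'])
E
```

```text
[ 0.56098054 -0.16556725 -0.02804044] [[0.1, -0.1], [0.2, -0.1], [0.1, 0.2], [0.8, 0.1], [-0.4, -0.3], [-0.6, 0.1], [-0.2, 0.1]]
[ 0.56575977  0.16719322 -0.28865084] [[0.2, -0.0], [0.0, 0.0], [-0.1, -0.1], [-0.2, 0.1]]
handle px crop [[204. 234.]
 [439. 300.]
 [326. 267.]]
pivots crop [[104. 189.]
 [728. 193.]] [[ 0.5642328  -0.04961285  0.126     ]
 [ 0.55772827 -0.28152165  0.126     ]]
L nose world yaw [-0.11116817] [ 0.01719388 -0.18844329]
R nose world yaw [3.0147657] [-0.06356681  0.62570704]
[[0.956, 0.293, -0.0], [0.293, -0.956, 0.002], [0.0, -0.002, -1.0]] [ 0.16131606 -0.52536971  0.21538538]
```

View pics/side_ov.png

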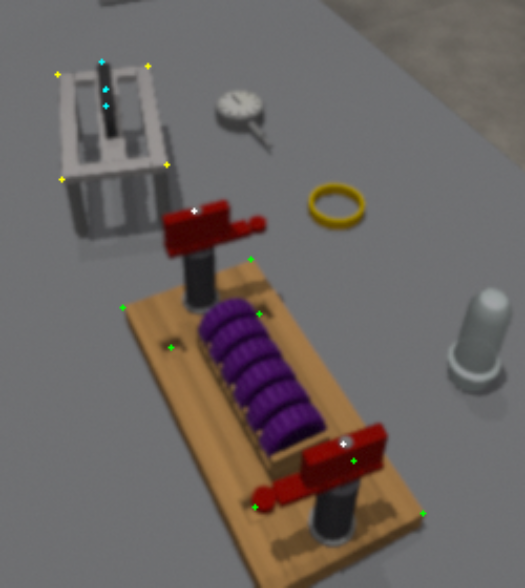

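Both fits agree with the given sizes and with the side view: stand (0.561, −0.166, yaw −0.028), frame (0.566, 0.167, yaw −0.289). I'm moving above the frame now.

```bash
echo '[{"dx": 0.0246,"dy": -0.0226,"jaw": 0.085},{"dx": 0.0246,"dy": -0.0226,"jaw": 0.085},{"dx": 0.0246,"dy": -0.0226,"jaw": 0.085},{"dx": 0.0246,"dy": -0.0226,"jaw": 0.085},{"dx": 0.0246,"dy": -0.0226,"jaw": 0.085},{"dx": 0.0246,"dy": -0.0226,"jaw": 0.085},{"dx": 0.0246,"dy": -0.0226,"jaw": 0.085},{"dx": 0.0246,"dy": -0.0226,"jaw": 0.085},{"dx": 0.0246,"dy": -0.0226,"jaw": 0.085},{"dx": 0.0246,"dy": -0.0226,"jaw": 0.085},{"dx": 0.0246,"dy": -0.0226,"jaw": 0.085},{"dx": 0.0246,"dy": -0.0226,"jaw": 0.085}]' | python3 shift.py
echo '[{"dx": 0.0246,"dy": -0.0226,"jaw": 0.085},{"dx": 0.0246,"dy": -0.0226,"jaw": 0.085},{"dx": 0.0246,"dy": -0.0226,"jaw": 0.085},{"dx": 0.0246,"dy": -0.0226,"jaw": 0.085},{"dx": 0.0246,"dy": -0.0226,"jaw": 0.085},{"dx": 0.0246,"dy": -0.0226,"jaw": 0.085},{"dx": 0.0246,"dy": -0.0226,"jaw": 0.085},{"dx": 0.0246,"dy": -0.0226,"jaw": 0.085},{"dx": 0.0246,"dy": -0.0226,"jaw": 0.085},{"dx": 0.0246,"dy": -0.0226,"jaw": 0.085},{"dx": 0.0246,"dy": -0.0226,"jaw": 0.085},{"dx": 0.0246,"dy": -0.0226,"jaw": 0.085}]' | python3 shift.py
echo '[{"rz": -0.12,"jaw": 0.05},{"rz": -0.12,"jaw": 0.05},{"rz": -0.12,"jaw": 0.05},{"rz": -0.12,"jaw": 0.05},{"rz": -0.12,"jaw": 0.05},{"rz": -0.12,"jaw": 0.05},{"rz": -0.12,"jaw": 0.05},{"rz": -0.12,"jaw": 0.05},{"rz": -0.025,"jaw": 0.05},{"jaw": 0.05}]' | python3 shift.py
cat >> h.py <<'E'
def rel(x,y,z,a):
    s=env.state();R=Rn.from_rotvec(s['ee_rot']).as_matrix();a0=np.arctan2(R[1,0],R[0,0])
    print("tool delta",(R.T@(np.array([x,y,z])-s['tool_pos'])).round(4),"turn",round(float((a0-a+np.pi)%(2*np.pi)-np.pi),4),"tilt",R[:2,2].round(4),"pos",np.round(s['tool_pos'],4),"F",np.round(s['contact_force'],1),"q",np.round(s['qpos'],3),"t",s['time_s'],"op",round(s['opening'],4))
E
python3 -c "
from h import *
rel(.5658,.1672,.124,1.282)"
```

```text
time_s: 1.15
tool_pos: [0.3643, -0.1783, 0.2162]
ee_rot: [3.107, 0.466, 0.0]
contact_force: [0.0, -0.1, -0.8]
opening: 0.0846
finger_force: 0.0
time_s: 2.15
tool_pos: [0.567, 0.1676, 0.2157]
ee_rot: [3.107, 0.467, -0.001]
contact_force: [1.1, -1.3, 1.0]
opening: 0.0852
finger_force: 0.0
time_s: 2.98
tool_pos: [0.5665, 0.1659, 0.2159]
ee_rot: [-2.519, -1.877, 0.001]
contact_force: [0.2, -1.0, -0.1]
opening: 0.0501
finger_force: 0.0
tool delta [ 0.0011 -0.001   0.0919] turn -0.0009 tilt [-0.0007 -0.0002] pos [0.5665 0.1659 0.2159] F [ 0.2 -1.  -0.1] q [ 0.189  0.178  1.27  -0.     1.694  0.479] t 2.9833 op 0.0501
```

```bash
echo '[{"dx": 0.001,"dy": -0.001,"dz": 0.02,"jaw": 0.05},{"dz": 0.02,"jaw": 0.05},{"dz": 0.02,"jaw": 0.05},{"dz": 0.015,"jaw": 0.05},{"dz": 0.01,"jaw": 0.05},{"dz": 0.006,"jaw": 0.05},{"jaw": 0.05},{"jaw": 0.0},{"jaw": 0.0},{"jaw": 0.0},{"jaw": 0.0},{"jaw": 0.0}]' | python3 shift.py 60
echo '[{"jaw": 0.0},{"jaw": 0.0},{"jaw": 0.0},{"jaw": 0.0},{"dz": -0.005,"jaw": 0},{"dz": -0.01,"jaw": 0},{"dz": -0.01,"jaw": 0},{"jaw": 0}]' | python3 shift.py; python3 -c "
from h import *
rel(.5658,.1672,.284,1.282)
cv2.imwrite('pics/grip.png',np.vstack([cv2.resize(env.capture('side')[120:260,190:330],None,fx=4,fy=4)[:,:,::-1]]))"
```

```text
time_s: 3.98
tool_pos: [0.5664, 0.1673, 0.1261]
ee_rot: [2.517, 1.879, 0.002]
contact_force: [-0.3, 0.3, -0.1]
opening: -0.0
finger_force: 0.0
time_s: 4.65
tool_pos: [0.5678, 0.1676, 0.1542]
ee_rot: [2.515, 1.878, 0.009]
contact_force: [1.1, -0.5, 1.0]
opening: -0.0001
finger_force: 0.0
tool delta [-0.0005 -0.001  -0.1298] turn 0.0008 tilt [0.0062 0.0011] pos [0.5678 0.1676 0.1542] F [ 1.1 -0.5  1. ] q [ 0.191  0.195  1.373 -0.     1.568  0.479] t 4.65 op -0.0001
```

View pics/grip.png

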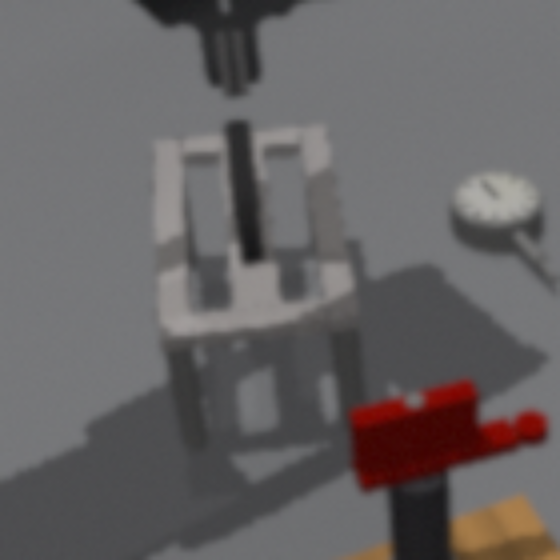

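The fingers shut on nothing. In the crop the tips show at (235,92), beyond the far end of the handle, and the frame looks unmoved. I'll compare the projected tip with the picture.

Run:
```python
from h import *
s=env.state();R=Rn.from_rotvec(s['ee_rot']).as_matrix();p=s['tool_pos']
print("tip side crop",((proj("side",[p+R[:,2]*.022,p])-[190,120])*4).round())
q=[.5658,.1672,-.2887]
pts=[[0,.038,.128],[0,-.038,.128],[0,-.038,.114],[0,0,.128],[0,-.012,.086],[.05,.088,.086],[-.05,.088,.086],[.05,-.088,.086],[-.05,-.088,.086]]
print(((proj("side",place(q,pts))-[190,120])*4).round().tolist())
cv2.imwrite("pics/top1.png",cv2.resize(env.capture("top")[180:280,170:300],None,fx=6,fy=6,interpolation=2)[:,:,::-1])
```

```text
tip side crop [[239. 151.]
 [234. 115.]]
[[232.0, 117.0], [241.0, 199.0], [244.0, 221.0], [236.0, 157.0], [247.0, 234.0], [320.0, 123.0], [148.0, 141.0], [357.0, 313.0], [155.0, 338.0]]
```

View pics/top1.png

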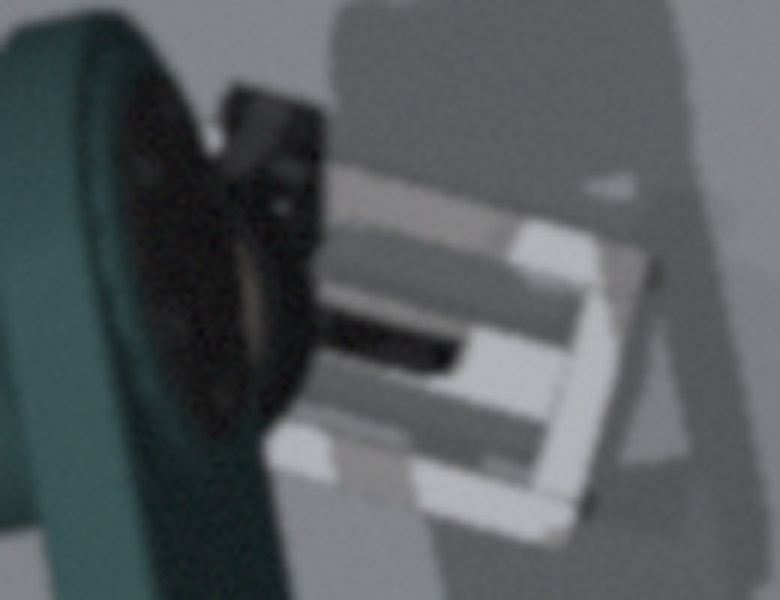

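Run:
```python
from h import *
s=env.state();R=Rn.from_rotvec(s['ee_rot']).as_matrix();p=s['tool_pos']; print(p,s['qpos'],s['contact_force'],s['wrist_torque'],s['time_s'])
for dy in(0,.03,.055):
  for dz in (0,.037):
    P=[p+R@[a,b,c]+[0,dy,dz] for c in(-.051,-.12) for a,b in((.04,.04),(.04,-.04),(-.04,.04),(-.04,-.04))]
    print(dy,dz,((proj("top",P)-[170,180])*6).round().tolist())
    print("  side",((proj("side",P[:4])-[190,120])*4).round().tolist())
```

```text
[0.56674998 0.16735408 0.15190158] [ 1.91248340e-01  1.96247140e-01  1.37571266e+00 -8.12807136e-05
  1.56670375e+00  4.79225555e-01] [ 0.83011135 -0.46194865  0.1825941 ] [-0.02005736  0.01497125 -0.04942988] 4.75
0 0 [[163.0, 146.0], [81.0, 422.0], [436.0, 221.0], [356.0, 499.0], [87.0, 127.0], [-5.0, 434.0], [389.0, 211.0], [300.0, 520.0]]
  side [[295.0, -16.0], [137.0, -2.0], [311.0, 64.0], [140.0, 81.0]]
0 0.037 [[124.0, 136.0], [37.0, 428.0], [412.0, 216.0], [327.0, 509.0], [39.0, 116.0], [-59.0, 441.0], [359.0, 205.0], [264.0, 532.0]]
  side [[289.0, -83.0], [126.0, -69.0], [305.0, -6.0], [128.0, 10.0]]
0.03 0 [[57.0, 148.0], [-26.0, 424.0], [329.0, 223.0], [248.0, 501.0], [-31.0, 130.0], [-123.0, 436.0], [270.0, 214.0], [180.0, 522.0]]
  side [[274.0, -41.0], [120.0, -27.0], [288.0, 35.0], [121.0, 51.0]]
0.03 0.037 [[12.0, 138.0], [-76.0, 429.0], [299.0, 218.0], [213.0, 511.0], [-86.0, 118.0], [-184.0, 443.0], [233.0, 207.0], [137.0, 534.0]]
  side [[268.0, -106.0], [109.0, -93.0], [281.0, -33.0], [109.0, -18.0]]
0.055 0 [[-31.0, 149.0], [-115.0, 425.0], [240.0, 225.0], [158.0, 503.0], [-128.0, 132.0], [-221.0, 437.0], [172.0, 216.0], [81.0, 523.0]]
  side [[257.0, -60.0], [106.0, -47.0], [269.0, 13.0], [106.0, 28.0]]
0.055 0.037 [[-81.0, 140.0], [-169.0, 431.0], [205.0, 220.0], [119.0, 513.0], [-189.0, 120.0], [-288.0, 444.0], [129.0, 209.0], [31.0, 536.0]]
  side [[250.0, -125.0], [95.0, -112.0], [262.0, -55.0], [93.0, -40.0]]
```

```bash
python3 -c "
import re,inspect,env
" 2>/dev/null; for i in 1 2 3; do :; done
echo '[{"dz": 0.002,"jaw": 0},{"dz": 0.002,"jaw": 0},{"jaw": 0}]' | python3 shift.py | egrep 'pos|contact'
echo '[{"dz": 0.002,"jaw": 0},{"dz": 0.002,"jaw": 0},{"jaw": 0}]' | python3 shift.py | egrep 'pos|contact'
python3 - <<'E'
from h import *
s=env.state();print(s['tool_pos'],s['contact_force'])
cv2.imwrite("pics/side2.png",cv2.resize(env.capture("side")[0:260,100:450],None,fx=2.2,fy=2.2,interpolation=2)[:,:,::-1])
E
```

```text
tool_pos: [0.5653, 0.167, 0.1449]
contact_force: [-0.3, 0.4, -0.5]
tool_pos: [0.5655, 0.1671, 0.1413]
contact_force: [-0.2, -0.1, -0.6]
[0.565532   0.16708257 0.14133939] [-0.15683489 -0.1119748  -0.63475339]
```

View pics/side2.png

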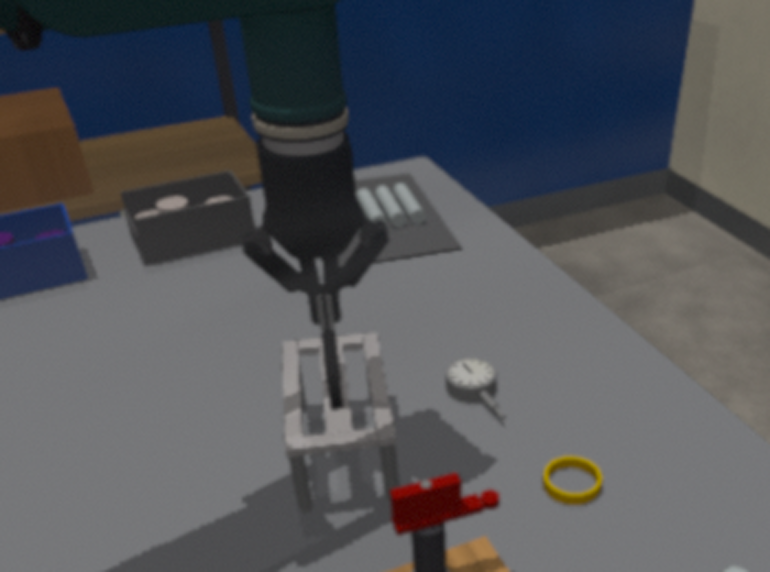

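The side view shows the closed fingertips about at (248,145) in full-picture pixels, above the handle's far part, with no contact though the reading puts them below the handle top. I'll feel for the handle in small steps to separate a height error from a sideways one.

```bash
echo '[{"dz": 0.003,"jaw": 0},{"dz": 0.003,"jaw": 0},{"dz": 0.003,"jaw": 0},{"dz": 0.003,"jaw": 0},{"dz": 0.002,"jaw": 0},{"jaw": 0}]' | python3 shift.py | egrep 'pos|contact'
echo '[{"dz": 0.002,"jaw": 0},{"dz": 0.002,"jaw": 0},{"jaw": 0}]' | python3 shift.py | egrep 'pos|contact'
echo '[{"dz": 0.002,"jaw": 0},{"dz": 0.002,"jaw": 0},{"jaw": 0}]' | python3 shift.py | egrep 'pos|contact'
```

```text
tool_pos: [0.5655, 0.1671, 0.1274]
contact_force: [-0.3, 0.4, -0.1]
tool_pos: [0.5658, 0.1671, 0.1238]
contact_force: [0.2, 0.3, -1.2]
tool_pos: [0.5657, 0.1671, 0.1197]
contact_force: [0.0, -0.6, -0.5]
```

```bash
for r in 1; do echo '[{"dz": 0.002,"jaw": 0},{"dz": 0.002,"jaw": 0},{"jaw": 0}]' | python3 shift.py | egrep 'pos|contact'; done
echo '[{"dz": 0.002,"jaw": 0},{"dz": 0.001,"jaw": 0},{"jaw": 0}]' | python3 shift.py | egrep 'pos|contact'
python3 - <<'E'
from h import *
a=env.capture("side").astype(int);t=env.capture("top")
np.save("s_closed.npy",a);np.save("t_closed.npy",t)
s=env.state();print(s['tool_pos'])
E
```

```text
tool_pos: [0.5657, 0.1671, 0.1157]
contact_force: [0.1, 0.2, -0.5]
tool_pos: [0.566, 0.1672, 0.1133]
contact_force: [0.6, -0.3, 0.5]
[0.56598836 0.16718703 0.11332011]
```

```bash
echo '[{"dz": -0.02,"jaw": 0},{"dz": -0.02,"jaw": 0},{"jaw": 0},{"jaw": 0},{"jaw": 0}]' | python3 shift.py | egrep 'pos|contact'
cat > cap.py <<'E'
import sys
from h import *
s=env.state();print(s['tool_pos'],s['opening']);np.savez(sys.argv[1],s=env.capture("side"),t=env.capture("top"))
E
python3 cap.py closed
echo '[{"jaw": 0.085},{"jaw": 0.085},{"jaw": 0.085},{"jaw": 0.085},{"jaw": 0.085},{"jaw": 0.085},{"jaw": 0.085},{"jaw": 0.085},{"jaw": 0.085}]' | python3 shift.py | egrep 'pos|contact'
python3 cap.py open
python3 - <<'E'
from h import *
a,b=np.load("closed.npz"),np.load("open.npz")
s=env.state();R=Rn.from_rotvec(s['ee_rot']).as_matrix();p=s['tool_pos']
ims=[]
for n,k,(x,y,w,h) in(("side","s",(200,80,110,90)),("top","t",(140,160,130,110))):
    im=b[k][y:y+h,x:x+w];c=a[k][y:y+h,x:x+w]
    f=3.6 if k=="s" else 3.0
    r=[]
    for j,m in enumerate((c,im)):
        m=cv2.resize(m,None,fx=f,fy=f,interpolation=2)[:,:,::-1].copy();m=np.clip(m.astype(float)*1.6,0,255).astype(np.uint8)
        if j: 
            # nominal open pad tips: 13 back
            for P,col in(([p+R@[0,sg*.0425,.009] for sg in(-1,1)],(0,255,255)),([p+R@[0,0,-.051]],(255,255,0))):
                for u,v in proj(n,P): cv2.circle(m,(int((u-x)*f),int((v-y)*f)),3,col,-1)
        else: cv2.circle(m,tuple(int(z) for z in (proj(n,[p+R@[0,0,.022]])[0]-[x,y])*f),3,(0,255,255),-1)
        r.append(m)
    r=np.hstack(r);ims.append(r);print(r.shape)
W=max(i.shape[1] for i in ims);o=np.vstack([np.pad(i,((0,0),(0,W-i.shape[1]),(0,0))) for i in ims]);print(o.shape);cv2.imwrite("pics/diff.png",o[:600])
E
```

```text
tool_pos: [0.5657, 0.1671, 0.1526]
contact_force: [0.2, 0.8, -0.3]
[0.56565825 0.16713788 0.15261559] 9.634722679239868e-05
tool_pos: [0.566, 0.1672, 0.1533]
contact_force: [-0.4, 0.1, -0.0]
[0.56599156 0.16717949 0.1533316 ] 0.08501389761266265
(324, 792, 3)
(330, 780, 3)
(654, 792, 3)
```

View pics/diff.png

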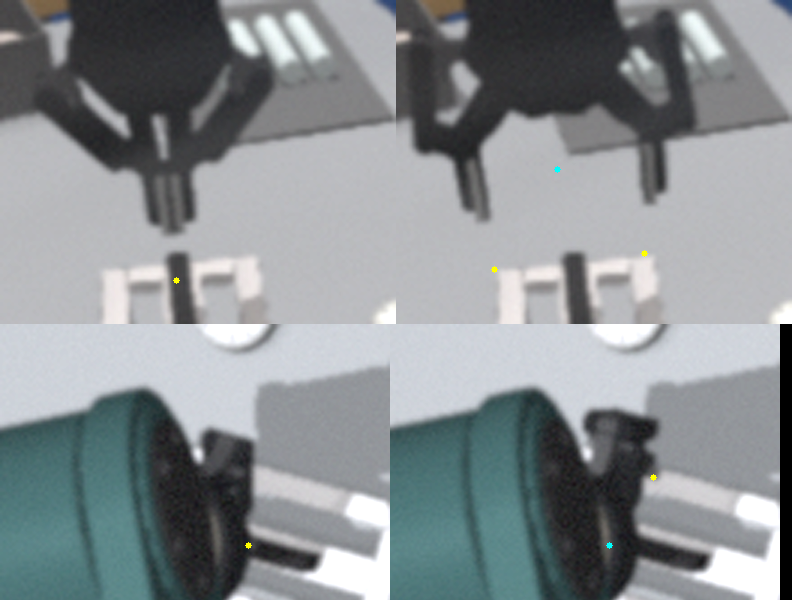

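The side pictures put the fingers about 35 mm higher than the reading says, with lateral position and scale agreeing. The lack of contact down to reading 0.113 fits this as well. So the effective height is the reading plus roughly 0.036, and I'll descend to a reading of 0.088, checking forces on the way.

```bash
echo '[{"dz": 0.01,"jaw": 0.05},{"dz": 0.01,"jaw": 0.05},{"dz": 0.01,"jaw": 0.05},{"dz": 0.01,"jaw": 0.05},{"jaw": 0.05},{"jaw": 0.05}]' | python3 shift.py | egrep 'pos|contact|opening'
echo '[{"dz": 0.005,"jaw": 0.05},{"dz": 0.005,"jaw": 0.05},{"dz": 0.005,"jaw": 0.05},{"jaw": 0.05}]' | python3 shift.py | egrep 'pos|contact'
echo '[{"dz": 0.004,"jaw": 0.05},{"dz": 0.004,"jaw": 0.05},{"dz": 0.002,"jaw": 0.05},{"jaw": 0.05}]' | python3 shift.py | egrep 'pos|contact'
echo '[{"jaw": 0},{"jaw": 0},{"jaw": 0},{"jaw": 0},{"jaw": 0},{"jaw": 0},{"jaw": 0},{"jaw": 0}]' | python3 shift.py 60
```

```text
tool_pos: [0.565, 0.167, 0.1115]
contact_force: [-0.1, 0.2, -0.1]
opening: 0.05
tool_pos: [0.5653, 0.167, 0.097]
contact_force: [0.1, -1.1, -0.0]
tool_pos: [0.5655, 0.1671, 0.0875]
contact_force: [-0.2, -0.4, 0.1]
time_s: 10.1
tool_pos: [0.5659, 0.1673, 0.0886]
ee_rot: [-2.517, -1.88, -0.0]
contact_force: [-1.7, 0.8, 3.1]
opening: 0.0129
finger_force: 60.8
```

```bash
echo '[{"dz": -0.005,"jaw": 0},{"dz": -0.01,"jaw": 0},{"dz": -0.015,"jaw": 0},{"jaw": 0}]' | python3 shift.py | egrep 'pos|contact|opening|finger'
echo '[{"dz": -0.02,"jaw": 0},{"dz": -0.025,"jaw": 0},{"dz": -0.025,"jaw": 0},{"dz": -0.025,"jaw": 0},{"dz": -0.025,"jaw": 0},{"dz": -0.015,"jaw": 0},{"jaw": 0},{"jaw": 0}]' | python3 shift.py | egrep 'pos|contact|opening|finger'
cat > where.py <<'E'
from h import *
import sys
# coarse frame pose from side+top? print tool-relative goals
rel(*map(float,sys.argv[1:5]))
E
python3 where.py .561 -.1656 .2536 1.5427
```

```text
tool_pos: [0.5679, 0.1674, 0.1215]
contact_force: [0.7, 1.0, -2.9]
opening: 0.013
finger_force: 60.1
tool_pos: [0.5664, 0.1672, 0.2536]
contact_force: [0.3, 0.2, -4.1]
opening: 0.0128
finger_force: 60.0
tool delta [-0.3206  0.0894 -0.    ] turn -0.26 tilt [0.0018 0.0002] pos [0.5664 0.1672 0.2536] F [ 0.3  0.2 -4.1] q [ 0.191  0.173  1.201 -0.     1.765  0.479] t 11.1 op 0.0128
```

```bash
echo '[{"dx": -0.012,"dy": 0.0034,"jaw": 0},{"dx": -0.026,"dy": 0.0072,"jaw": 0},{"dx": -0.026,"dy": 0.0072,"jaw": 0},{"dx": -0.026,"dy": 0.0072,"jaw": 0},{"dx": -0.026,"dy": 0.0072,"jaw": 0},{"dx": -0.026,"dy": 0.0072,"jaw": 0},{"dx": -0.026,"dy": 0.0072,"jaw": 0},{"dx": -0.026,"dy": 0.0072,"jaw": 0},{"dx": -0.026,"dy": 0.0072,"jaw": 0},{"dx": -0.026,"dy": 0.0072,"jaw": 0},{"dx": -0.026,"dy": 0.0072,"jaw": 0},{"dx": -0.026,"dy": 0.0072,"jaw": 0}]' | python3 shift.py | egrep 'pos'
echo '[{"dx": -0.0226,"dy": 0.0068,"jaw": 0},{"rz": -0.05,"jaw": 0},{"rz": -0.08,"jaw": 0},{"rz": -0.08,"jaw": 0},{"rz": -0.05,"jaw": 0},{"jaw": 0},{"jaw": 0},{"jaw": 0},{"jaw": 0}]' | python3 shift.py | egrep 'pos|contact|opening'
python3 where.py .561 -.1656 .2536 1.5427; python3 cap.py over
python3 - <<'E'
from h import *
d=np.load("over.npz")
q=[.561,-.1656,-.028];F=[[.05,.088,.086],[.05,-.088,.086],[-.05,-.088,.086],[-.05,.088,.086]];f=[[.042,.08,0],[.042,-.08,0],[-.042,.08,0],[-.042,-.08,0]]
m=cv2.resize(np.clip(d['s'][120:360,180:450]*1.5,0,255).astype(np.uint8),None,fx=2.5,fy=2.5,interpolation=2)[:,:,::-1].copy()
for L in(F,f):
  for u,v in proj("side",place(q,L,.165)): cv2.circle(m,(int((u-180)*2.5),int((v-120)*2.5)),3,(0,255,255),-1)
cv2.imwrite("pics/over.png",m)
E
```

```text
tool_pos: [0.5589, -0.144, 0.2503]
tool_pos: [0.5602, -0.1657, 0.2525]
contact_force: [-0.1, 0.4, -2.7]
opening: 0.0128
tool delta [ 0.0001  0.0007 -0.0011] turn -0.0008 tilt [-0.0013  0.0003] pos [ 0.5602 -0.1657  0.2525] F [-0.1  0.4 -2.7] q [-0.384  0.161  1.217 -0.     1.764 -0.356] t 12.85 op 0.0128
[ 0.56024649 -0.16569189  0.25248828] 0.01276827917304645
```

View pics/over.png

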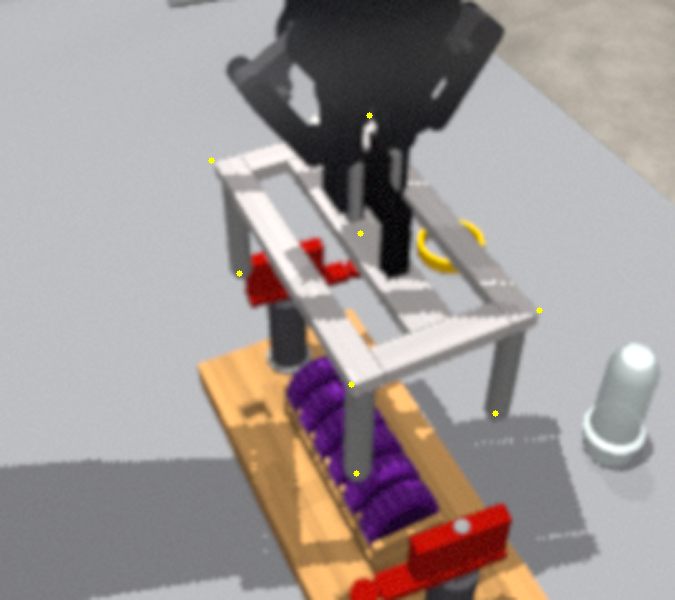

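The overlay shows the frame hanging straight over the stand. Predicted feet at (239,273), (356,473) and (495,413) match the seen feet within a few crop pixels, about 2 mm. Lowering it now.

```bash
echo '[{"dy": 0.0007,"dz": 0.01,"rz": -0.001,"jaw": 0},{"dz": 0.02,"jaw": 0},{"dz": 0.02,"jaw": 0},{"dz": 0.02,"jaw": 0},{"dz": 0.02,"jaw": 0},{"dz": 0.02,"jaw": 0},{"dz": 0.012,"jaw": 0},{"dz": 0.005,"jaw": 0},{"jaw": 0},{"jaw": 0}]' | python3 shift.py | egrep 'pos|contact|opening'
python3 where.py .561 -.1656 .0966 1.5427
echo '[{"dz": 0.003,"jaw": 0},{"dz": 0.003,"jaw": 0},{"dz": 0.003,"jaw": 0},{"jaw": 0},{"jaw": 0}]' | python3 shift.py | egrep 'pos|contact|opening'
python3 where.py .561 -.1656 .0966 1.5427
```

```text
tool_pos: [0.5617, -0.1658, 0.127]
contact_force: [-0.5, 0.3, -3.0]
opening: 0.0128
tool delta [ 0.0002 -0.0008  0.0304] turn 0.0011 tilt [ 0.001  -0.0005] pos [ 0.5617 -0.1658  0.127 ] F [-0.5  0.3 -3. ] q [-0.384  0.199  1.423 -0.     1.519 -0.357] t 13.7833 op 0.0128
tool_pos: [0.5612, -0.1656, 0.1172]
contact_force: [-0.1, -0.3, -3.4]
opening: 0.0126
tool delta [-0.     -0.0002  0.0206] turn 0.0011 tilt [-0.0002 -0.    ] pos [ 0.5612 -0.1656  0.1172] F [-0.1 -0.3 -3.4] q [-0.384  0.204  1.437 -0.     1.501 -0.357] t 14.2 op 0.0126
```

```bash
echo '[{"dz": 0.0025,"jaw": 0},{"dz": 0.0025,"jaw": 0},{"jaw": 0}]' | python3 shift.py | egrep 'pos|contact'
echo '[{"dz": 0.0025,"jaw": 0},{"dz": 0.0025,"jaw": 0},{"jaw": 0}]' | python3 shift.py | egrep 'pos|contact'
echo '[{"dz": 0.0025,"jaw": 0},{"dz": 0.0025,"jaw": 0},{"jaw": 0}]' | python3 shift.py | egrep 'pos|contact'
echo '[{"dz": 0.002,"jaw": 0},{"dz": 0.001,"jaw": 0},{"jaw": 0}]' | python3 shift.py | egrep 'pos|contact'
```

```text
tool_pos: [0.561, -0.1655, 0.1116]
contact_force: [-0.8, -0.9, -2.9]
tool_pos: [0.5609, -0.1654, 0.1065]
contact_force: [-0.1, -0.1, -3.8]
tool_pos: [0.561, -0.1655, 0.1015]
contact_force: [0.5, 0.7, -3.7]
tool_pos: [0.5611, -0.1656, 0.099]
contact_force: [0.5, -0.8, -3.6]
```

```bash
echo '[{"dz": 0.001,"jaw": 0},{"dz": 0.001,"jaw": 0},{"jaw": 0}]' | python3 shift.py | egrep 'pos|contact'
echo '[{"dz": 0.001,"jaw": 0},{"dz": 0.001,"jaw": 0},{"jaw": 0}]' | python3 shift.py | egrep 'pos|contact'
python3 where.py .561 -.1656 .0966 1.5427
```

```text
tool_pos: [0.5612, -0.1656, 0.0971]
contact_force: [0.4, -0.1, -2.5]
tool_pos: [0.5615, -0.1657, 0.0967]
contact_force: [-2.9, 1.0, 2.3]
tool delta [ 0.0001 -0.0005  0.0001] turn 0.0011 tilt [ 0.001  -0.0006] pos [ 0.5615 -0.1657  0.0967] F [-2.9  1.   2.3] q [-0.384  0.217  1.464 -0.     1.46  -0.357] t 15.7 op 0.0132
```

```bash
echo '[{"dz": 0.001,"jaw": 0},{"jaw": 0}]' | python3 shift.py | egrep 'pos|contact'
echo '[{"jaw": 0.05},{"jaw": 0.05},{"jaw": 0.05},{"jaw": 0.05},{"jaw": 0.05},{"dz": -0.01,"jaw": 0.05},{"dz": -0.015,"jaw": 0.05},{"dz": -0.02,"jaw": 0.05},{"dz": -0.02,"jaw": 0.05},{"dz": -0.01,"jaw": 0.05},{"jaw": 0.05}]' | python3 shift.py | egrep 'pos|contact|opening'
python3 where.py .5642 -.0496 .17 3.0305;python3 cap.py rel
python3 - <<'E'
from h import *
# numeric check that the frame is home: compare frame-edge gradient score vs height in side view
d=cv2.GaussianBlur(cv2.cvtColor(np.load("rel.npz")['s'],cv2.COLOR_RGB2GRAY).astype(np.float32),(0,0),1)
g=np.hypot(cv2.Sobel(d,-1,1,0),cv2.Sobel(d,-1,0,1))
C=np.array([[.05,.088,.086],[.05,-.088,.086],[-.05,-.088,.086],[-.05,.088,.086]])
E=np.vstack([C[i]+(C[j]-C[i])*t for i,j in((1,2),(2,3)) for t in np.linspace(.05,.95,40)[:,None]])
for dz in np.arange(0,.03,.002):
    u=proj("side",place([.561,-.1656,-.028],E,dz)).astype(np.float32)
    print(round(dz,3),cv2.remap(g,u[:,:1],u[:,1:],1).reshape(2,40).mean(1).round(1))
E
```

```text
tool_pos: [0.5616, -0.1658, 0.0966]
contact_force: [-4.3, 2.5, 6.3]
tool_pos: [0.5631, -0.1663, 0.1735]
contact_force: [0.7, 0.2, -0.4]
opening: 0.0501
tool delta [ 0.1167 -0.0021  0.0032] turn -1.4866 tilt [ 0.0068 -0.0028] pos [ 0.5631 -0.1663  0.1735] F [ 0.7  0.2 -0.4] q [-0.384  0.176  1.356 -0.     1.602 -0.357] t 16.7833 op 0.0501
[ 0.56313697 -0.16632721  0.17348153] 0.05005324007992043
0.0 [83.2 54.7]
0.002 [107.1  64.6]
0.004 [138.3  78.3]
0.006 [167.2  95.5]
0.008 [179.9 112.6]
0.01 [167.2 127.5]
0.012 [131.4 138.5]
0.014 [ 87.2 144.3]
0.016 [ 52.6 143.8]
0.018 [ 33.5 136.3]
0.02 [ 27.9 123.7]
0.022 [ 29.5 108.4]
0.024 [29.8 91.3]
0.026 [28.1 74.6]
0.028 [26.3 59.7]
```

Contact came at a reading of 0.0967, exactly the expected home height, and the end-rail edge peaks at dz = 0.008. The frame is home, so on to the left turnbutton.

```bash
echo '[{"dx": 0.025,"jaw": 0.05},{"dx": 0.03,"jaw": 0.05},{"dx": 0.035,"dy": -0.001,"jaw": 0.05},{"dx": 0.0267,"dy": -0.001,"jaw": 0.05},{"rz": -0.124,"jaw": 0.05},{"rz": -0.124,"jaw": 0.05},{"rz": -0.124,"jaw": 0.05},{"rz": -0.124,"jaw": 0.05},{"rz": -0.124,"jaw": 0.05},{"rz": -0.124,"jaw": 0.05},{"rz": -0.124,"jaw": 0.05},{"rz": -0.124,"jaw": 0.05}]' | python3 shift.py | egrep 'pos'
echo '[{"rz": -0.124,"jaw": 0.05},{"rz": -0.124,"jaw": 0.05},{"rz": -0.124,"jaw": 0.05},{"rz": -0.122,"jaw": 0.05},{"jaw": 0.05},{"jaw": 0.05}]' | python3 shift.py | egrep 'pos'
python3 where.py .5642 -.0496 .099 3.0305
```

```text
tool_pos: [0.5614, -0.0487, 0.1669]
tool_pos: [0.5617, -0.0488, 0.1676]
tool delta [-0.0028 -0.0005  0.0686] turn -0.0038 tilt [-0.003   0.0005] pos [ 0.5617 -0.0488  0.1676] F [ 0.6  0.1 -0.5] q [-0.187  0.134  1.415 -0.     1.595 -1.643] t 18.3833 op 0.05
```

```bash
echo '[{"dx": -0.0024,"dy": -0.0005,"dz": 0.01,"rz": -0.004,"jaw": 0.05},{"dz": 0.015,"jaw": 0.05},{"dz": 0.015,"jaw": 0.05},{"dz": 0.01,"jaw": 0.05},{"dz": 0.01,"jaw": 0.05},{"dz": 0.006,"jaw": 0.05},{"jaw": 0.05},{"jaw": 0.05}]' | python3 shift.py | egrep 'pos|contact'
python3 where.py .5642 -.0496 .099 3.0305
echo '[{"jaw": 0},{"jaw": 0},{"jaw": 0},{"jaw": 0},{"jaw": 0},{"jaw": 0},{"jaw": 0},{"jaw": 0}]' | python3 shift.py 30
python3 where.py .5642 -.0496 .099 3.0305
```

```text
tool_pos: [0.5648, -0.0497, 0.1032]
contact_force: [-0.9, -0.4, -0.2]
tool delta [0.0006 0.     0.0042] turn 0.003 tilt [-0.0002 -0.0001] pos [ 0.5648 -0.0497  0.1032] F [-0.9 -0.4 -0.2] q [-0.188  0.174  1.501 -0.     1.467 -1.65 ] t 19.05 op 0.0503
time_s: 19.72
tool_pos: [0.5654, -0.0496, 0.1043]
ee_rot: [0.169, 3.135, -0.0]
contact_force: [0.1, 1.2, 6.2]
opening: 0.0112
finger_force: 33.9
tool delta [ 0.0012 -0.0001  0.0053] turn 0.0034 tilt [ 0.0019 -0.0001] pos [ 0.5654 -0.0496  0.1043] F [0.1 1.2 6.2] q [-0.188  0.172  1.5    0.     1.468 -1.651] t 19.7167 op 0.0112
```

```bash
echo '[{"rz": 0.06,"jaw": 0},{"rz": 0.1,"jaw": 0},{"rz": 0.1,"jaw": 0},{"rz": 0.1,"jaw": 0},{"rz": 0.1,"jaw": 0}]' | python3 shift.py | egrep 'pos|contact|opening'
echo '[{"rz": 0.1,"jaw": 0},{"rz": 0.1,"jaw": 0},{"rz": 0.1,"jaw": 0},{"rz": 0.1,"jaw": 0},{"rz": 0.1,"jaw": 0},{"rz": 0.1,"jaw": 0},{"rz": 0.1,"jaw": 0},{"rz": 0.1,"jaw": 0},{"rz": 0.1,"jaw": 0},{"rz": 0.04,"jaw": 0},{"jaw": 0}]' | python3 shift.py | egrep 'pos|contact|opening'
python3 where.py .5642 -.0496 .099 1.5427
python3 -c "
from h import *
print(env.state()['wrist_torque'])"
```

```text
tool_pos: [0.5652, -0.0501, 0.1044]
contact_force: [-0.6, 0.6, 5.6]
opening: 0.0111
tool_pos: [0.5643, -0.0506, 0.1043]
contact_force: [-3.6, -0.7, 7.9]
opening: 0.0108
tool delta [ 0.001  -0.      0.0053] turn 0.0892 tilt [-0.0008 -0.002 ] pos [ 0.5643 -0.0506  0.1043] F [-3.6 -0.7  7.9] q [-0.188  0.172  1.5   -0.002  1.47  -0.249] t 21.05 op 0.0108
[-0.1374343   0.58495077 -0.04467423]
```

```bash
echo '[{"rz": 0.04,"jaw": 0},{"rz": 0.03,"jaw": 0},{"jaw": 0}]' | python3 shift.py | egrep 'contact'
python3 -c "
from h import *
print(env.state()['wrist_torque'])";python3 where.py .5642 -.0496 .099 1.5427
echo '[{"rz": 0.02,"jaw": 0},{"rz": 0.02,"jaw": 0},{"jaw": 0}]' | python3 shift.py | egrep 'contact'
python3 -c "
from h import *
print(env.state()['wrist_torque'])";python3 where.py .5642 -.0496 .099 1.5427
echo '[{"rz": 0.02,"jaw": 0},{"rz": 0.02,"jaw": 0},{"jaw": 0}]' | python3 shift.py | egrep 'contact'
python3 -c "
from h import *
print(env.state()['wrist_torque'])";python3 where.py .5642 -.0496 .099 1.5427
```

```text
contact_force: [-2.9, -0.4, 7.2]
[-0.14339488  0.6091184  -0.06690651]
tool delta [ 0.0011 -0.      0.0053] turn 0.0197 tilt [-0.001 -0.002] pos [ 0.5642 -0.0506  0.1043] F [-2.9 -0.4  7.2] q [-0.188  0.172  1.5   -0.002  1.47  -0.18 ] t 21.3 op 0.011
contact_force: [-2.8, -0.6, 7.1]
[-0.16529153  0.566189    0.43701675]
tool delta [ 0.001  -0.      0.0054] turn -0.0185 tilt [-0.0009 -0.0022] pos [ 0.5642 -0.0506  0.1044] F [-2.8 -0.6  7.1] q [-0.188  0.172  1.5   -0.002  1.47  -0.141] t 21.55 op 0.0107
contact_force: [-3.3, -1.8, 7.8]
[-0.22782521  0.68495555  1.04583855]
tool delta [ 0.001  -0.0001  0.0054] turn -0.0567 tilt [-0.0011 -0.0026] pos [ 0.5642 -0.0506  0.1044] F [-3.3 -1.8  7.8] q [-0.188  0.172  1.5   -0.003  1.47  -0.103] t 21.8 op 0.0113
```

Torque rises at the stop with the tool at the expected closed angle, so the left button is closed. Releasing and going to the right one.

```bash
echo '[{"rz": -0.04,"jaw": 0},{"jaw": 0.05},{"jaw": 0.05},{"jaw": 0.05},{"jaw": 0.05},{"dz": -0.01,"jaw": 0.05},{"dz": -0.015,"jaw": 0.05},{"dz": -0.02,"jaw": 0.05},{"dz": -0.02,"jaw": 0.05},{"jaw": 0.05}]' | python3 shift.py | egrep 'pos|contact|opening'
echo '[{"dx": -0.02,"jaw": 0.05},{"dx": -0.03,"jaw": 0.05},{"dx": -0.03,"jaw": 0.05},{"dx": -0.03,"jaw": 0.05},{"dx": -0.03,"jaw": 0.05},{"dx": -0.03,"jaw": 0.05},{"dx": -0.03,"jaw": 0.05},{"dx": -0.03,"jaw": 0.05},{"rz": -0.12,"jaw": 0.05},{"rz": -0.12,"jaw": 0.05},{"rz": -0.12,"jaw": 0.05},{"rz": -0.12,"jaw": 0.05}]' | python3 shift.py | egrep 'pos'
echo '[{"rz": -0.12,"jaw": 0.05},{"rz": -0.12,"jaw": 0.05},{"rz": -0.12,"jaw": 0.05},{"rz": -0.12,"jaw": 0.05},{"rz": -0.12,"jaw": 0.05},{"rz": -0.12,"jaw": 0.05},{"rz": -0.12,"jaw": 0.05},{"rz": -0.12,"jaw": 0.05},{"jaw": 0.05},{"jaw": 0.05}]' | python3 shift.py | egrep 'pos'
python3 where.py .5577 -.2815 .102 3.0148
```

```text
tool_pos: [0.5675, -0.0501, 0.1742]
contact_force: [1.0, -0.1, 1.2]
opening: 0.0501
tool_pos: [0.5537, -0.2797, 0.1677]
tool_pos: [0.5539, -0.2793, 0.1679]
tool delta [-0.0042 -0.0015  0.0659] turn -0.0541 tilt [-0.0005  0.0002] pos [ 0.5539 -0.2793  0.1679] F [-0.9  0.6  0.4] q [-0.558  0.257  1.27  -0.     1.614 -1.948] t 24.4667 op 0.0499
```

```bash
echo '[{"dx": -0.004,"dy": -0.0015,"dz": 0.01,"rz": -0.05,"jaw": 0.05},{"dz": 0.015,"jaw": 0.05},{"dz": 0.015,"jaw": 0.05},{"dz": 0.01,"jaw": 0.05},{"dz": 0.01,"jaw": 0.05},{"dz": 0.004,"jaw": 0.05},{"jaw": 0.05},{"jaw": 0.05}]' | python3 shift.py | egrep 'pos|contact'
python3 where.py .5577 -.2815 .102 3.0148
echo '[{"jaw": 0},{"jaw": 0},{"jaw": 0},{"jaw": 0},{"jaw": 0},{"jaw": 0},{"jaw": 0},{"jaw": 0}]' | python3 shift.py 30 | egrep 'contact|opening|finger'
python3 where.py .5577 -.2815 .102 1.5427
```

```text
tool_pos: [0.5578, -0.2817, 0.1046]
contact_force: [-0.3, -0.1, -0.1]
tool delta [0.0001 0.0002 0.0026] turn -0.0015 tilt [ 0.0003 -0.0003] pos [ 0.5578 -0.2817  0.1046] F [-0.3 -0.1 -0.1] q [-0.558  0.297  1.349 -0.     1.496 -2.001] t 25.1333 op 0.0504
contact_force: [0.7, 2.4, 5.1]
opening: 0.0113
finger_force: 33.6
tool delta [ 0.0005 -0.0001  0.0034] turn 1.4713 tilt [ 0.0016 -0.0004] pos [ 0.5582 -0.2815  0.1054] F [0.7 2.4 5.1] q [-5.580e-01  2.960e-01  1.348e+00  1.000e-03  1.496e+00 -2.001e+00] t 25.8 op 0.0113
```

```bash
echo '[{"rz": 0.06,"jaw": 0},{"rz": 0.1,"jaw": 0},{"rz": 0.1,"jaw": 0},{"rz": 0.1,"jaw": 0},{"rz": 0.1,"jaw": 0}]' | python3 shift.py | egrep 'contact|opening'
echo '[{"rz": 0.1,"jaw": 0},{"rz": 0.1,"jaw": 0},{"rz": 0.1,"jaw": 0},{"rz": 0.1,"jaw": 0},{"rz": 0.1,"jaw": 0},{"rz": 0.1,"jaw": 0},{"rz": 0.1,"jaw": 0},{"rz": 0.1,"jaw": 0},{"rz": 0.1,"jaw": 0},{"rz": 0.06,"jaw": 0},{"jaw": 0}]' | python3 shift.py | egrep 'contact|opening'
cat > where2.py <<'E'
from h import *
print("T",env.state()['wrist_torque'].round(3));rel(.5577,-.2815,.102,1.5427)
E
python3 where2.py
echo '[{"rz": 0.03,"jaw": 0},{"rz": 0.02,"jaw": 0},{"jaw": 0}]' | python3 shift.py | egrep 'contact';python3 where2.py
echo '[{"rz": 0.02,"jaw": 0},{"rz": 0.02,"jaw": 0},{"jaw": 0}]' | python3 shift.py | egrep 'contact';python3 where2.py
```

```text
contact_force: [-1.1, 2.0, 5.5]
opening: 0.0114
contact_force: [-1.8, 0.4, 5.3]
opening: 0.0111
T [ 0.12   0.41  -0.069]
tool delta [0.0008 0.0005 0.0034] turn 0.0485 tilt [-0.0003 -0.0016] pos [ 0.5573 -0.2823  0.1054] F [-1.8  0.4  5.3] q [-0.559  0.296  1.348 -0.002  1.497 -0.579] t 27.1333 op 0.0111
contact_force: [-1.9, 0.6, 6.1]
T [ 0.131  0.409 -0.087]
tool delta [0.0008 0.0004 0.0034] turn -0.0 tilt [-0.0004 -0.0016] pos [ 0.5572 -0.2823  0.1054] F [-1.9  0.6  6.1] q [-0.559  0.296  1.348 -0.002  1.497 -0.531] t 27.3833 op 0.0112
contact_force: [-3.1, 0.9, 5.9]
T [0.046 0.49  0.73 ]
tool delta [0.0008 0.0004 0.0034] turn -0.0378 tilt [-0.0006 -0.0019] pos [ 0.5572 -0.2823  0.1054] F [-3.1  0.9  5.9] q [-0.559  0.296  1.348 -0.002  1.497 -0.493] t 27.6333 op 0.0108
```

```bash
echo '[{"rz": -0.03,"jaw": 0},{"jaw": 0.05},{"jaw": 0.05},{"jaw": 0.05},{"jaw": 0.05},{"dz": -0.01,"jaw": 0.05},{"dz": -0.015,"jaw": 0.05},{"dz": -0.02,"jaw": 0.05},{"dz": -0.03,"jaw": 0.05},{"dz": -0.03,"jaw": 0.05},{"jaw": 0.05}]' | python3 shift.py | egrep 'pos|contact|opening'
echo '[{"dx": -0.01,"dy": -0.02,"jaw": 0.05},{"dx": -0.01,"dy": -0.03,"jaw": 0.05},{"dx": -0.01,"dy": -0.03,"jaw": 0.05},{"dx": -0.01,"dy": -0.03,"jaw": 0.05},{"dx": -0.01,"dy": -0.03,"jaw": 0.05},{"dx": -0.01,"dy": -0.03,"jaw": 0.05},{"dx": -0.01,"dy": -0.03,"jaw": 0.05},{"jaw": 0.05},{"jaw": 0.05}]' | python3 shift.py | egrep 'pos'
python3 cap.py end
python3 - <<'E'
from h import *
d=np.load("end.npz");t0=cv2.imread("pics/top0.png")[:,:,::-1].astype(int);s0=cv2.imread("pics/side0.png")[:,:,::-1].astype(int)
red=lambda a:(a[...,0]>90)&(a[...,1]<60)&(a[...,2]<60)
pur=lambda a:(a[...,2]>a[...,1]+30)&(a[...,0]>a[...,1]+15)&(a[...,0]<130)
q=[.561,-.1656,-.028]
for n,k,z0 in(("top","t",t0),("side","s",s0)):
    a=d[k].astype(int)
    N,l,st,c=cv2.connectedComponentsWithStats(red(a).astype(np.uint8));print(n,"red",[(st[i][:5].tolist()) for i in range(1,N) if st[i,4]>15])
    print(" nose L,R closed px",proj(n,place(q,[[0,.116-.056,.1],[0,-.116+.056,.1]])).round(1).tolist(), "pivot",proj(n,place(q,[[0,.116,.136],[0,-.116,.136]])).round(1).tolist())
    m=pur(a);m0=pur(z0);print(" purple",m[150:400].sum(),m0[150:400].sum())
t=d['t'].astype(int)
for nm,(x,y,w,h) in dict(dial=(200,138,58,35),ring=(288,130,36,34),preform=(398,130,36,32)).items():
    A=t[y:y+h,x:x+w].astype(np.float32).mean(2);B=t0[y:y+h,x:x+w].astype(np.float32).mean(2)
    print(nm,cv2.phaseCorrelate(A,B),abs(A-B).mean())
F=[[.05,.088,.086],[.05,-.088,.086],[-.05,-.088,.086],[-.05,.088,.086]]
C=np.array(F)
for n,k in(("top","t"),("side","s")):
    g0=cv2.GaussianBlur(d[k].astype(np.float32).mean(2),(0,0),1);g=np.hypot(cv2.Sobel(g0,-1,1,0),cv2.Sobel(g0,-1,0,1))
    E=np.vstack([C[i]+(C[(i+1)%4]-C[i])*u for i in range(4) for u in np.linspace(.05,.95,40)[:,None]])
    best=max((cv2.remap(g,*[np.ascontiguousarray(v.astype(np.float32)) for v in proj(n,place([q[0]+dx,q[1]+dy,q[2]],E,dz)).T],1).mean(),dx,dy,dz) for dx in np.arange(-.004,.0041,.002) for dy in np.arange(-.004,.0041,.002) for dz in((.008,) if n=="top" else (.004,.006,.008,.01,.012,.016,.02)))
    print(n,"frame best",np.round(best,4))
E
```

```text
tool_pos: [0.5604, -0.2833, 0.2185]
contact_force: [-0.2, 0.8, 1.7]
opening: 0.0501
tool_pos: [0.3543, -0.3448, 0.2103]
[ 0.35434439 -0.34477539  0.21028081] 0.04996156019051042
top red [[326, 229, 45, 8, 259], [428, 230, 37, 8, 209], [467, 230, 12, 7, 63]]
 nose L,R closed px [[368.5, 232.7], [430.2, 233.0]] pivot [[340.5, 232.5], [465.2, 233.1]]
 purple 333 1128
side red [[285, 211, 17, 22, 133], [285, 224, 26, 35, 204], [339, 309, 40, 56, 611]]
 nose L,R closed px [[306.5, 256.7], [341.3, 312.8]] pivot [[292.3, 220.2], [363.5, 330.7]]
 purple 726 1973
dial ((0.03660060599718307, 0.058711252617559495), 0.9449254746790285) 0.96863705
ring ((-0.10807902364765098, -0.03320840281633508), 0.9619114001592001) 0.9784859
preform ((-0.1463191949120457, -0.1832170026589779), 0.9748100149962637) 1.0188079
top frame best [1.10804e+02 0.00000e+00 0.00000e+00 8.00000e-03]
side frame best [1.434406e+02 2.000000e-03 2.000000e-03 6.000000e-03]
```

Both noses lie over the frame ends, the frame is at home height, the bystanders have not moved, and the gripper is clear. Handing in.

```bash
python3 -c "
from workcell import env
print(env.sign_off())"
```

```text
the job is handed in; nothing more can be done
None
```

The frame is home in all four sockets and both red turnbuttons are closed against their stops; the dial, preform and ring have not moved, the caps (now partly hidden under the frame) were not counted one by one, and the job is handed in.

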